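# Stand the purple foil roll in the empty cell of the stall's display crate

### The arm

A 7-joint arm with a two-finger parallel gripper is mounted at the origin on the work surface. World frame = base frame: x ahead of the robot, y to its left, z up, the work surface at z = 0. Lengths are in m, angles in degrees, forces in N, time in s.
With the tool pointing down it reaches from about 0.35 to 0.9 m from the base axis. Payload 8.1 kg.
Tool frame: the origin (TCP) lies between the finger pads; the fingertips stand env.tips_ahead ahead of it and the grasp point (between the pads) lies 3 mm ahead of it (env.tips_ahead is the distance from the TCP to the fingertips, in m); z points along the fingers, y is the direction in which the jaws open and shut (so a half turn about z gives the same grasp; the last joint's range is limited). The gripper opens to 92 mm and grips with 3 to 60 N. Pads are 19 mm wide; open, the fingers measure 130 mm over their backs; the gripper's body (75 mm by 190 mm) begins 47 mm behind the grasp point.
Start: joints at [-80.191, 24.895, 1.432, 90.138, -0.665, 64.973, -4.303], TCP at [0.169, 0.602, 0.249] pointing down, gripper open.
Joint ranges: [-149.89, 149.89], [-25.12, 119.58], [-72.63, 75.52], [4.76, 147.25], [-75.54, 255.54], [6.69, 114.76], [-157.13, 157.13]. Speed limits (degrees/s): [127.2, 127.2, 172.46, 172.46, 180, 180, 180].

### API

Orientations are given as [roll, pitch, yaw] about the fixed x, y, z axes, in that order (R = Rz(yaw) Ry(pitch) Rx(roll)).
In Python, from bench import env gives the robot as it stands. The module is installed in compiled form; this text tells all that it offers.
- The arm moves only by the tool play_rows, never from a script. Its argument "plan" is a list of rows, each an object with "delta_pos": the shift along the world's x, y, z in m, a list of three; "turn": the turn about the world's z in degrees. A call has exactly 5 rows; each row shifts and turns the commanded pose from where the row before left it; what a row does not reach is not made up. A row lasts 1/12 s, in which the tool goes at most 41.7 mm and 7.16 degrees, less where a joint would pass 70% of its speed; a pose out of reach is approached as far as the arm can. A call with a gripper value outside its range is refused whole. "gripper" is the opening, from 0 (shut) to 1 (fully open), set as the call begins (left out, the last holds). The fingers move at their own pace and stop on an object; the grip force is fixed at half the most. Time passes only in rows, so rows that do not move let the fingers close, or fill a call up. It gives the time, the measured TCP pose, the force and the opening at its end, in the units of the state.
- env.read_state(): the state, without advancing time (a new reading comes with each control period).
- env.read_camera(name): name is "scene" or "top" or "wrist"; returns a dict with "pixels" (400x640x3 uint8, red, green, blue), "camera_matrix" (3x3 intrinsics, pixels), "dist_coeffs" ([k1, k2, p1, p2, k3] as OpenCV has them; the pictures are not rectified), "pose" (4x4, takes a point from camera to world coordinates); the wrist camera has in their place "mount" (4x4, takes a point from camera to tool coordinates, whose origin is the TCP and whose axes are the flange's). Camera axes: x right, y down, z forward; pixel columns grow to the right and rows downward; lengths in m; the calibration is good to about 2 mm. A picture is of the moment at which its call begins: read the wrist's pose just before it. There is no depth.
- env.finish_job(): hands the job in, once; it reports no verdict.
The state is a dict: "clock": time; "qpos": joint angles; "dq": joint speeds; "joint_torque": joint torques, N m; "tool_pos": TCP position; "tool_rot": TCP orientation; "contact_force": force on the tool from outside, world axes, zero at the start; "wrist_torque": the same for the moment, N m; "grip_width": opening from 0.0 (shut) to 1.0 (fully open).
Only numpy, scipy, OpenCV 4.12 (cv2) and the standard library are available. Lean on these libraries where they do the work, as an engineer would, in place of code of your own. Each camera call takes 0.05 s, during which the arm holds its last target.

### The job

Of the four covered cells in the display crate on the craft stall, only the one whose white cover has sunk below the rim is empty. First, leaving the purple roll where it is, push that cover with the fingers all the way down to make sure that the cell is empty; then stand the purple foil roll upright in that cell and let go of it.

Things in the scene. Friction and masses are not known exactly. Their poses are not given: they have to be found in the camera images.
- purple_mid (a point): Centre (half-way up, on the axis) of the purple foil roll, a loose upright cylinder 50 mm in diameter and 120 mm high, about 0.2 kg, brown card core showing on top; z points up along the roll. It stands on the table. A pink and a gold roll of the same size stand near it (centres at least 105 mm apart) and are not wanted.
- cover_top (a point): Centre of the upper face of the empty cell's cover, a white disc 60 mm in diameter, 5 mm thick, that slides straight down; z is up. It starts 34 to 40 mm above the table (8 to 14 mm below the cell's rim) and is 15 mm above the table when fully down. The cell is a square box, 76 mm wide inside, its rim 48 mm above the table.
- cover (a joint): How far the empty cell's cover has been pushed down, in m: 0 to 0.006 at the start, 0.025 fully down on the cell's floor. It slides stiffly (about 6 N), has no spring and stays where it is left; the roll's weight alone does not move it.
- crate: Fixed low black tray, 200 x 200 x 30 mm, origin at the centre of its underside, on the table, turned by its yaw. It holds four square grey cells, two by two, centres 46 mm either way from its middle along its x and y, rims 48 mm above the table. Three are full: their white covers lie on coloured stock that shows round them, do not move and stand 8 mm above the rim.
Not all that is in view belongs to the job. Of the things like the part that bears purple_mid, leave any that is green or turquoise; of the rest the smaller one is meant.

How it is judged (in metres and radians):
On the way:
1. the empty cell's cover is pushed down (20 mm or more of its 25 mm) while the purple roll still stands where it was (within 20 mm) (value of joint cover above 0.02 m and distance of purple_mid from where it was at the start of the episode below 0.02 m), for 0.2 s.
At the end, for the whole second after the job is handed in: The cover of the empty cell is down (20 mm or more of its 25 mm) and the purple roll stands upright in that cell (within 10 degrees) on the cover, its axis within 20 mm of the cover's centre and its middle 50 to 70 mm above the cover (value of joint cover above 0.02 m and horizontal distance between purple_mid and cover_top below 0.02 m and z of purple_mid in the frame of cover_top between 0.05 and 0.07 m and angle between purple_mid's own z axis and vertical below 0.18 rad); the robot touches nothing.
It also fails if it takes over 70 s, if anything falls off the work surface, if the arm or the gripper's body presses on something with over 40 N, if the wrist force passes 120 N, or if a joint passes its speed limit or range.

## Working session

There is one attempt and no reset: what is moved stays moved. The work goes in short steps, Python scripts to look and compute and a tool call to move; the robot and the scene stay as the last step left them, time stands still between calls to the robot, and variables do not carry over. Pictures are saved under pics/ and viewed, and the job is handed in when it is done.

Besides the shell and the picture viewer there is one more tool, called after "Call:" by a JSON object that holds its "method" and its "body", one argument or row to a line. play_rows: Moves the arm, as the interface text tells. Its arguments: {"type":"object","properties":{"plan":{"type":"array","items":{"type":"object","properties":{"delta_pos":{"type":"array","items":{"type":"number"}},"turn":{"type":"number"}}}},"gripper":{"type":"number"}},"required":["plan"]}

```bash
mkdir -p pics; cat > h.py <<'E'
from bench import env
import numpy as np, cv2
def ray(c,px,z,pose=None):
    K=np.array(c["camera_matrix"]);d=np.array(c["dist_coeffs"],float)
    P=np.array(c["pose"]) if pose is None else pose
    p=cv2.undistortPoints(np.array(px,float).reshape(-1,1,2),K,d).reshape(-1,2)
    v=np.c_[p,np.ones(len(p))]@P[:3,:3].T;o=P[:3,3]
    return o+v*((z-o[2])/v[:,2])[:,None]
def proj(c,X,pose=None):
    P=np.array(c["pose"]) if pose is None else pose
    i=np.linalg.inv(P)
    return cv2.projectPoints(np.array(X,float).reshape(-1,1,3),cv2.Rodrigues(i[:3,:3])[0],i[:3,3],np.array(c["camera_matrix"]),np.array(c["dist_coeffs"],float))[0].reshape(-1,2)
def save(c,n): cv2.imwrite("pics/"+n,cv2.cvtColor(c["pixels"],cv2.COLOR_RGB2BGR))
def st():
    s=env.read_state();
    for k in ["clock","tool_pos","tool_rot","contact_force","grip_width","qpos"]: print(k,np.round(s[k],4))
    return s
E
python3 - <<'E'
from h import *
st();print(env.tips_ahead)
for n in ["scene","top"]:
    c=env.read_camera(n);save(c,n+"0.png");print(n,np.round(c["pose"],3).tolist())
    np.savez(n+"0.npz",**{k:np.array(c[k]) for k in c})
E
```

```text
clock 0.0
tool_pos [0.1689 0.6013 0.248 ]
tool_rot [-1.799141e+02  8.000000e-03  1.643057e+02]
contact_force [-0.2331 -0.2572 -0.0246]
grip_width 1.0035
qpos [-80.1891  24.9348   1.4317  90.1862  -0.6648  64.9737  -4.303 ]
0.022
scene [[-0.373, 0.631, -0.68, 1.221], [0.928, 0.245, -0.282, 0.323], [-0.011, -0.736, -0.677, 0.705], [0.0, 0.0, 0.0, 1.0]]
top [[0.023, -0.999, 0.042, 0.528], [-1.0, -0.023, 0.009, 0.026], [-0.008, -0.042, -0.999, 1.164], [0.0, 0.0, 0.0, 1.0]]
```

View pics/scene0.png

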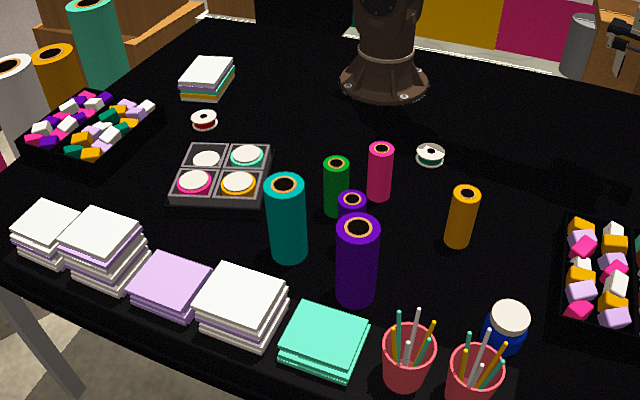

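View pics/top0.png

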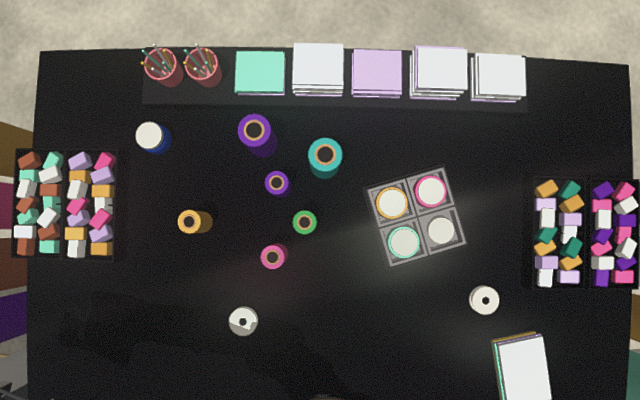

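The small purple roll is at top (276,182) and scene (351,198). The larger purple one is a decoy at top (254,130). The sunk cover, with no colour ring, is at top (441,230) and scene (206,159). Next I measure them.

```bash
cat > m.py <<'E'
from h import *
T=dict(np.load("top0.npz"));S=dict(np.load("scene0.npz"))
def comp(c,m,near):
    n,l,s,ce=cv2.connectedComponentsWithStats(m.astype(np.uint8));d=np.hypot(*(ce[1:]-near).T)
    d[s[1:,4]<15]=1e9
    i=1+d.argmin();return l==i,s[i],ce[i]
def hsv(c):return cv2.cvtColor(c["pixels"],cv2.COLOR_RGB2HSV).astype(int)
h=hsv(T)
for name,u in dict(small=(276,182),big=(254,130),green=(304,222),pink=(273,257),gold=(189,222),teal=(325,154)).items():
    # card core: hue orange-ish around
    x,y=u;r=14
    sub=h[y-r:y+r,x-r:x+r]
    print(name,ray(T,[u],.12).round(3))
# purple ring top face
for name,u in dict(small=(276,182),big=(254,130)).items():
    m=(h[...,0]>125)&(h[...,0]<145)&(h[...,1]>120)&(h[...,2]>90)
    mk,s,ce=comp(T,m,np.array(u))
    ct=max(cv2.findContours(mk.astype(np.uint8),0,2)[0],key=cv2.contourArea)
    e=cv2.fitEllipse(ct);print(name,s,ce,e,ray(T,[e[0]],.12))
g=T["pixels"][140:300,340:500];cv2.imwrite("pics/z1.png",cv2.resize(g[...,::-1],(600,600),interpolation=cv2.INTER_CUBIC)[:, :])
g=T["pixels"][100:270,200:370];g=cv2.resize(g[...,::-1],(600,600),interpolation=cv2.INTER_CUBIC);cv2.imwrite("pics/z2.png",g)
g=S["pixels"][120:220,150:290];cv2.imwrite("pics/z3.png",cv2.resize(g[...,::-1],(798,570),interpolation=cv2.INTER_CUBIC))
E
python3 m.py
```

```text
small [[0.615 0.121 0.12 ]]
big [[0.725 0.171 0.12 ]]
green [[0.533 0.06  0.12 ]]
pink [[0.458 0.123 0.12 ]]
gold [[0.527 0.304 0.12 ]]
teal [[0.677 0.019 0.12 ]]
small [264 171  25  24 269] [276.23420074 182.69516729] ((276.1716613769531, 182.446533203125), (23.29234504699707, 23.508399963378906), 70.61994934082031) [[0.61449482 0.12059108 0.12      ]]
big [238 113  33  35 515] [253.92621359 130.31650485] ((253.70654296875, 129.97328186035156), (32.568572998046875, 33.22186279296875), 32.25674057006836) [[0.72536079 0.17169963 0.12      ]]
```

```bash
python3 - <<'E'
import cv2,numpy as np
a=cv2.imread("pics/z1.png");b=cv2.imread("pics/z2.png")
cv2.imwrite("pics/z12.png",np.hstack([cv2.resize(a,(400,400)),cv2.resize(b,(400,400))]))
E
```

```text
(no output)
```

View pics/z12.png

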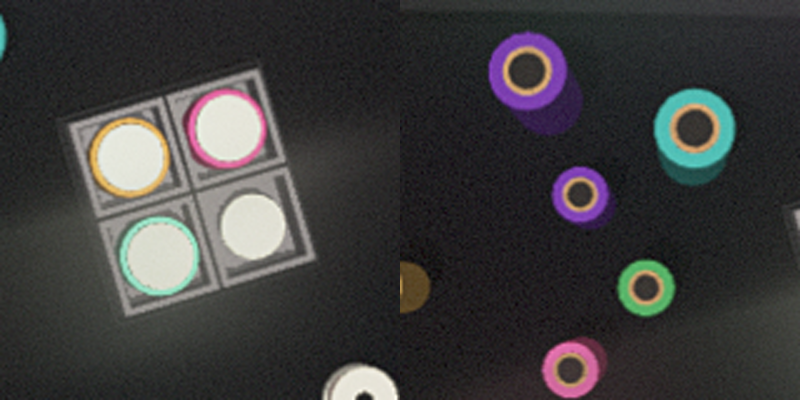

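View pics/z3.png

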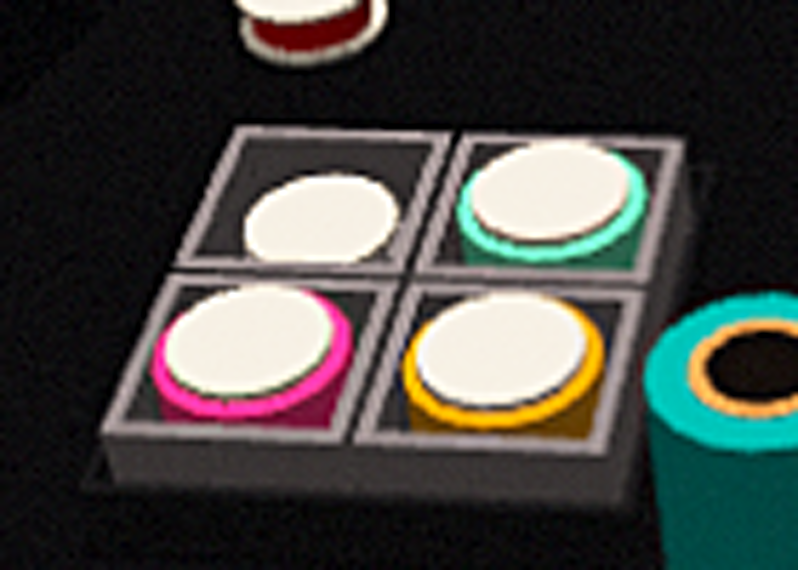

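```bash
cat > m2.py <<'E'
from m import *
print("---")
P={}
for c,nm,pts in ((T,"top",dict(e=(441,230),gold=(391,203),pink=(430,191),teal=(403,242))),(S,"scene",dict(e=(206,159)))):
    h=hsv(c);m=(h[...,1]<55)&(h[...,2]>165)
    for k,u in pts.items():
        mk,s,ce=comp(c,m,np.array(u))
        ct=max(cv2.findContours(mk.astype(np.uint8),0,1)[0],key=cv2.contourArea)
        e=cv2.fitEllipse(ct)
        w=ray(c,[e[0]],.037 if k=="e" else .056)[0];P[k+nm]=w
        ww=ray(c,ct.reshape(-1,2),.037 if k=="e" else .056)
        print(nm,k,s[:4],np.round(e[0],1),np.round(e[1],1),w.round(4),"world centre/size",cv2.minEnclosingCircle(ww[:,:2].astype(np.float32)))
a=P["etop"];d1=P["pinktop"]-P["goldtop"];d2=P["goldtop"]-P["tealtop"]
print(np.degrees(np.arctan2(d1[1],d1[0])),np.degrees(np.arctan2(d2[1],d2[0])),np.hypot(*d1[:2]),np.hypot(*d2[:2]),"pred empty",P["pinktop"]-d2,P["tealtop"]+d1)
# scene small purple top ring
r=[x for x in [ray(S,[(351,198)],.12)]];print("scene small",r)
print(np.diff(ray(T,[(276-11.65,182),(276+11.65,182)],.12),axis=0))
E
python3 m2.py|sed -n '/---/,$p'
```

```text
---
top e [428 218  26  26] [440.8 230.3] [25.3 25.6] [ 0.5211 -0.2491  0.037 ] world centre/size ((0.5217714905738831, -0.2485141158103943), 0.031143253669142723)
top gold [379 190  26  26] [391.7 202.5] [25.4 25.6] [ 0.5809 -0.1328  0.056 ] world centre/size ((0.5808639526367188, -0.13312384486198425), 0.029665373265743256)
top pink [418 178  27  27] [430.8 190.9] [25.5 25.8] [ 0.6091 -0.2206  0.056 ] world centre/size ((0.6092861890792847, -0.220759317278862), 0.029912782832980156)
top teal [390 229  28  27] [403.6 242. ] [26.2 26.4] [ 0.4934 -0.1611  0.056 ] world centre/size ((0.49325665831565857, -0.16105404496192932), 0.030533233657479286)
scene e [193 151  27  16] [205.9 158.3] [14.7 27.1] [ 0.5202 -0.2464  0.037 ] world centre/size ((0.5204172134399414, -0.2461990863084793), 0.03036935068666935)
-72.22979420681864 17.926347282808624 0.09225674278363062 0.0919680528617084 pred empty [ 0.52154704 -0.24892738  0.056     ] [ 0.52154704 -0.24892738  0.056     ]
scene small [array([[0.61304163, 0.12089009, 0.12      ]])]
[[ 0.00107716 -0.04919994  0.        ]]
```

```bash
cat > m3.py <<'E'
from m import *
print("---")
def tri(a,b):
    A0,A1=ray(T,[a],0)[0],T["pose"][:3,3];B0,B1=ray(S,[b],0)[0],S["pose"][:3,3]
    M=np.zeros((3,3));v=np.zeros(3);
    for p,q in((A0,A1),(B0,B1)):
        d=(q-p)/np.linalg.norm(q-p);Q=np.eye(3)-np.outer(d,d);M+=Q;v+=Q@p
    return np.linalg.solve(M,v).round(3)
for n,a,b in(("small",(276.2,182.5),(351.5,199)),("big",(253.7,130),(358,228)),("teal",(325,154),(285,184)),("green",(304.5,222),(337,163)),("pink",(273,257),(381,149)),("gold",(189,222),(467,194))):print(n,tri(a,b))
E
python3 m3.py|sed -n '/---/,$p'
```

```text
---
small [0.614 0.121 0.119]
big [0.717 0.167 0.163]
teal [0.669 0.022 0.166]
green [0.532 0.061 0.119]
pink [0.457 0.125 0.117]
gold [0.526 0.306 0.117]
```

Call:
{"method": "play_rows", "body": {
  "plan": [
    {"delta_pos":[0.025,-0.03,0],"turn":0},
    {"delta_pos":[0.025,-0.03,0],"turn":0},
    {"delta_pos":[0.025,-0.03,0],"turn":0},
    {"delta_pos":[0.025,-0.03,0],"turn":0},
    {"delta_pos":[0.025,-0.03,0],"turn":0}
  ],
  "gripper": 0
}}

```text
clock: 0.52
tool_pos: [0.2948, 0.4499, 0.2484]
tool_rot: [-180.0, -0.0, 164.3]
contact_force: [1.0, -0.5, 0.5]
grip_width: 0.686
```

Call:
{"method": "play_rows", "body": {
  "plan": [
    {"delta_pos":[0.02,-0.035,0],"turn":0},
    {"delta_pos":[0.02,-0.035,0],"turn":0},
    {"delta_pos":[0.02,-0.035,0],"turn":0},
    {"delta_pos":[0.02,-0.035,0],"turn":0},
    {"delta_pos":[0.02,-0.035,0],"turn":0}
  ]
}}

```text
clock: 0.93
tool_pos: [0.3944, 0.2747, 0.2487]
tool_rot: [-180.0, -0.0, 164.3]
contact_force: [1.9, 0.5, -0.4]
grip_width: 0.325
```

Call:
{"method": "play_rows", "body": {
  "plan": [
    {"delta_pos":[0.01,-0.035,0],"turn":0},
    {"delta_pos":[0.01,-0.035,0],"turn":0},
    {"delta_pos":[0.01,-0.035,0],"turn":0},
    {"delta_pos":[0.01,-0.035,0],"turn":0},
    {"delta_pos":[0.01,-0.035,0],"turn":0}
  ]
}}

```text
clock: 1.35
tool_pos: [0.4439, 0.0999, 0.2487]
tool_rot: [180.0, -0.0, 164.3]
contact_force: [1.0, 0.5, 0.2]
grip_width: 0.007
```

Call:
{"method": "play_rows", "body": {
  "plan": [
    {"delta_pos":[0.01,-0.035,0],"turn":0},
    {"delta_pos":[0.01,-0.035,0],"turn":0},
    {"delta_pos":[0.01,-0.035,0],"turn":0},
    {"delta_pos":[0.01,-0.035,0],"turn":0},
    {"delta_pos":[0.01,-0.035,0],"turn":0}
  ]
}}

```text
clock: 1.77
tool_pos: [0.4939, -0.075, 0.2487]
tool_rot: [180.0, -0.0, 164.3]
contact_force: [1.2, 1.6, -0.2]
grip_width: 0.006
```

Call:
{"method": "play_rows", "body": {
  "plan": [
    {"delta_pos":[0.005,-0.03,0],"turn":0},
    {"delta_pos":[0.005,-0.03,0],"turn":0},
    {"delta_pos":[0.005,-0.03,0],"turn":0},
    {"delta_pos":[0.005,-0.03,0],"turn":0},
    {"delta_pos":[0,0,0],"turn":0}
  ]
}}

```text
clock: 2.18
tool_pos: [0.5135, -0.2, 0.2488]
tool_rot: [-179.8, 0.1, 163.9]
contact_force: [-0.5, 0.3, 0.1]
grip_width: 0.007
```

Call:
{"method": "play_rows", "body": {
  "plan": [
    {"delta_pos":[0.004,-0.024,-0.02],"turn":0},
    {"delta_pos":[0.003,-0.024,-0.02],"turn":0},
    {"delta_pos":[0,0,-0.03],"turn":0},
    {"delta_pos":[0,0,-0.02],"turn":0},
    {"delta_pos":[0,0,0],"turn":0}
  ]
}}

```text
clock: 2.6
tool_pos: [0.5184, -0.2402, 0.1546]
tool_rot: [180.0, -0.4, 164.3]
contact_force: [-1.2, 0.9, -0.2]
grip_width: 0.003
```

```bash
python3 - <<'E'
from h import *
from scipy.spatial.transform import Rotation as R
s=st();c=env.read_camera("wrist");save(c,"w1.png")
P=np.eye(4);P[:3,:3]=R.from_euler('xyz',s["tool_rot"],degrees=True).as_matrix();P[:3,3]=s["tool_pos"];P=P@np.array(c["mount"])
print(proj(c,[[.521,-.249,.037]],P))
h=cv2.cvtColor(c["pixels"],cv2.COLOR_RGB2HSV)
E
```

```text
clock 2.6
tool_pos [ 0.5184 -0.2402  0.1546]
tool_rot [179.9842  -0.4208 164.2687]
contact_force [-1.1717  0.8753 -0.2049]
grip_width 0.0028
qpos [  1.2559  26.9013  25.5538 105.406  -14.4156  51.3229 107.8264]
[[312.45483831 207.87634195]]
```

View pics/w1.png

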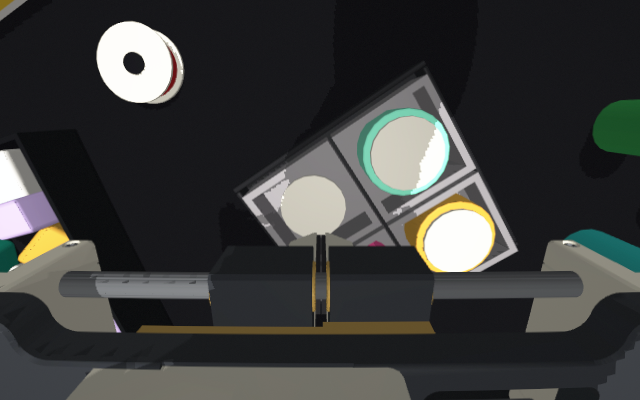

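The wrist view shows the bare cover centred near (313,208), and the prediction was (312,208), so they agree. Descending now.

Call:
{"method": "play_rows", "body": {
  "plan": [
    {"delta_pos":[0,0,0],"turn":0},
    {"delta_pos":[0,0,-0.03],"turn":0},
    {"delta_pos":[0,0,-0.03],"turn":0},
    {"delta_pos":[0,0,-0.02],"turn":0},
    {"delta_pos":[0,0,0],"turn":0}
  ]
}}

```text
clock: 3.07
tool_pos: [0.5201, -0.2401, 0.077]
tool_rot: [180.0, -0.2, 164.4]
contact_force: [-0.2, 0.4, 0.9]
grip_width: 0.002
```

Call:
{"method": "play_rows", "body": {
  "plan": [
    {"delta_pos":[0.001,-0.009,0],"turn":0},
    {"delta_pos":[0,0,0],"turn":0},
    {"delta_pos":[0,0,-0.008],"turn":0},
    {"delta_pos":[0,0,-0.008],"turn":0},
    {"delta_pos":[0,0,0],"turn":0}
  ]
}}

```text
clock: 3.48
tool_pos: [0.5217, -0.2498, 0.062]
tool_rot: [180.0, -0.0, 164.3]
contact_force: [0.1, -0.8, 0.0]
grip_width: 0.006
```

Call:
{"method": "play_rows", "body": {
  "plan": [
    {"delta_pos":[0,0,-0.006],"turn":0},
    {"delta_pos":[0,0,-0.006],"turn":0},
    {"delta_pos":[0,0,-0.005],"turn":0},
    {"delta_pos":[0,0,-0.004],"turn":0},
    {"delta_pos":[0,0,0],"turn":0}
  ]
}}

```text
clock: 3.9
tool_pos: [0.5221, -0.2502, 0.0411]
tool_rot: [180.0, -0.0, 164.3]
contact_force: [-0.5, -0.3, 0.6]
grip_width: 0.006
```

Call:
{"method": "play_rows", "body": {
  "plan": [
    {"delta_pos":[0,0,-0.002],"turn":0},
    {"delta_pos":[0,0,-0.002],"turn":0},
    {"delta_pos":[0,0,-0.002],"turn":0},
    {"delta_pos":[0,0,-0.001],"turn":0},
    {"delta_pos":[0,0,0],"turn":0}
  ]
}}

```text
clock: 4.32
tool_pos: [0.5222, -0.2503, 0.037]
tool_rot: [179.9, 0.1, 164.3]
contact_force: [-8.8, 3.9, 31.2]
grip_width: 0.001
```

```bash
python3 - <<'E'
from h import *
for n in ["scene","wrist"]:
    c=env.read_camera(n);save(c,n+"2.png")
    if n=="scene":
        g=c["pixels"][60:260,100:420];cv2.imwrite("pics/s2z.png",cv2.resize(g[...,::-1],(800,500),interpolation=cv2.INTER_CUBIC))
E
```

```text
(no output)
```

View pics/s2z.png

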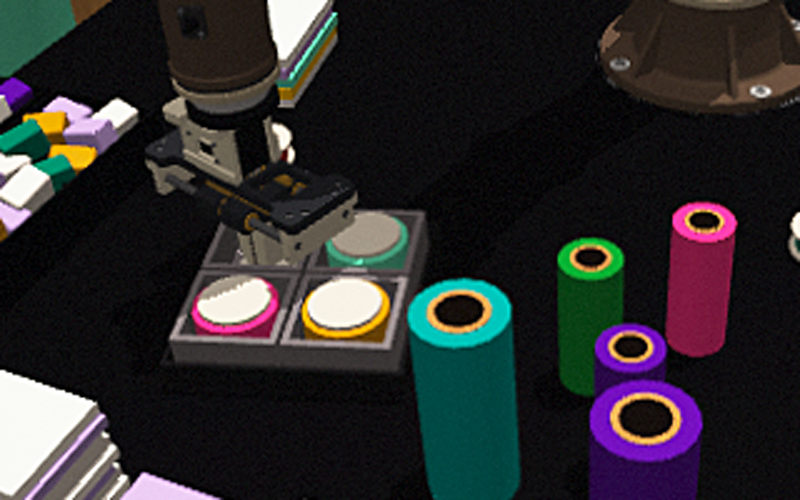

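View pics/wrist2.png

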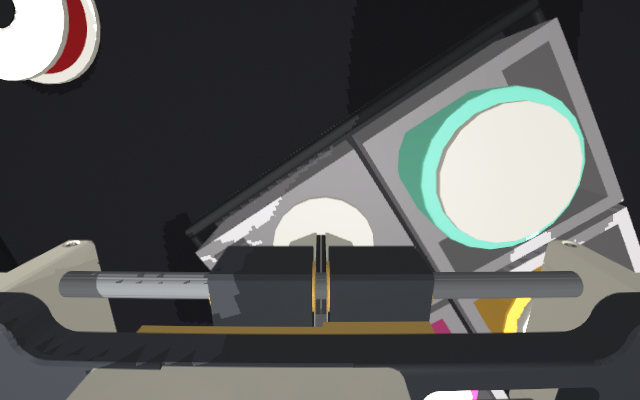

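Contact rose to 31 N with the tips at z = 0.015, so the cover is on the floor. The scene view shows the closed fingers in the empty cell and the purple roll undisturbed. Raising, then going to the roll.

Call:
{"method": "play_rows", "body": {
  "plan": [
    {"delta_pos":[0,0,0.02],"turn":0},
    {"delta_pos":[0,0,0.035],"turn":0},
    {"delta_pos":[0,0,0.035],"turn":0},
    {"delta_pos":[0,0,0.035],"turn":0},
    {"delta_pos":[0,0,0.035],"turn":0}
  ]
}}

```text
clock: 4.83
tool_pos: [0.5215, -0.2502, 0.1962]
tool_rot: [-180.0, -0.0, 164.3]
contact_force: [1.0, -0.1, -0.4]
grip_width: 0.008
```

Call:
{"method": "play_rows", "body": {
  "plan": [
    {"delta_pos":[0.005,0.02,0.035],"turn":0},
    {"delta_pos":[0.008,0.03,0.025],"turn":0},
    {"delta_pos":[0.009,0.035,0],"turn":0},
    {"delta_pos":[0.009,0.035,0],"turn":0},
    {"delta_pos":[0.009,0.035,0],"turn":0}
  ],
  "gripper": 1
}}

```text
clock: 5.25
tool_pos: [0.5623, -0.0937, 0.2554]
tool_rot: [180.0, 0.1, 164.3]
contact_force: [1.4, -0.6, 0.7]
grip_width: 0.317
```

Call:
{"method": "play_rows", "body": {
  "plan": [
    {"delta_pos":[0.009,0.035,0],"turn":0},
    {"delta_pos":[0.009,0.035,0],"turn":0},
    {"delta_pos":[0.009,0.035,0],"turn":0},
    {"delta_pos":[0.009,0.035,0],"turn":0},
    {"delta_pos":[0,0,0],"turn":0}
  ]
}}

```text
clock: 5.67
tool_pos: [0.5988, 0.0545, 0.2538]
tool_rot: [179.8, -0.1, 164.9]
contact_force: [0.1, 1.2, -0.8]
grip_width: 0.684
```

Call:
{"method": "play_rows", "body": {
  "plan": [
    {"delta_pos":[0.005,0.022,0],"turn":0},
    {"delta_pos":[0.005,0.022,0],"turn":0},
    {"delta_pos":[0.005,0.022,0],"turn":0},
    {"delta_pos":[0,0,0],"turn":0},
    {"delta_pos":[0,0,0],"turn":0}
  ]
}}

```text
clock: 6.08
tool_pos: [0.6128, 0.1122, 0.2541]
tool_rot: [-180.0, -0.0, 164.5]
contact_force: [-1.1, -1.0, -0.3]
grip_width: 0.99
```

```bash
python3 - <<'E'
from h import *
from scipy.spatial.transform import Rotation as R
s=st();c=env.read_camera("wrist");save(c,"w3.png")
P=np.eye(4);P[:3,:3]=R.from_euler('xyz',s["tool_rot"],degrees=True).as_matrix();P[:3,3]=s["tool_pos"];P=P@np.array(c["mount"])
print(proj(c,[[.614,.1205,.12],[.521,-.249,.015]],P))
c=env.read_camera("top");save(c,"t3.png")
g=c["pixels"][90:290,200:500];cv2.imwrite("pics/t3z.png",cv2.resize(g[...,::-1],(800,533),interpolation=cv2.INTER_CUBIC))
E
```

```text
clock 6.0833
tool_pos [0.6128 0.1122 0.2541]
tool_rot [-1.799903e+02 -4.490000e-02  1.644731e+02]
contact_force [-1.1368 -1.0425 -0.2512]
grip_width 0.9897
qpos [-30.8119  25.2129  22.7934  91.3118 -10.4496  65.6315  68.8367]
[[329.68235674 195.82631146]
 [ 43.60207779 181.05342471]]
```

View pics/w3.png

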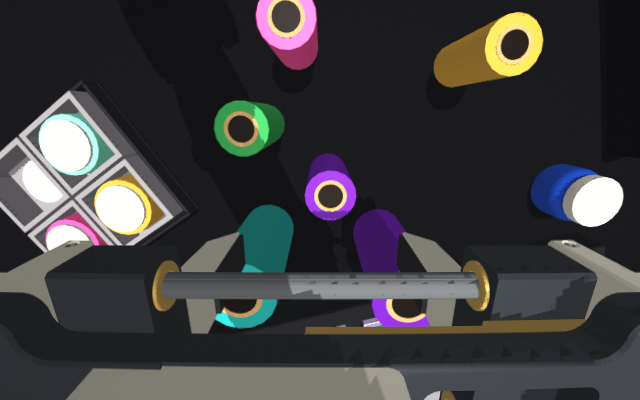

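View pics/t3z.png

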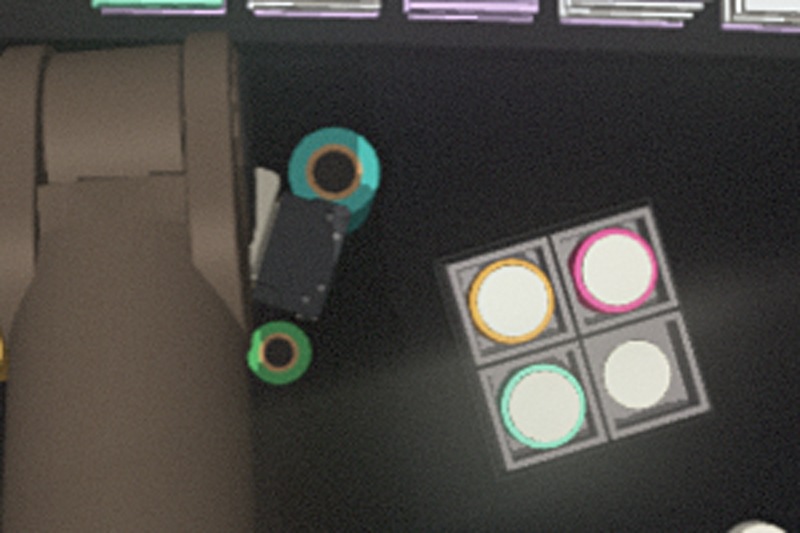

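The purple roll's top in the wrist view, near (330,195), matches the prediction. From above, the bare cover is clearly down. I shift 9 mm and turn slightly for clearance to the two tall rolls.

Call:
{"method": "play_rows", "body": {
  "plan": [
    {"delta_pos":[0.001,0.009,0],"turn":-2.5},
    {"delta_pos":[0,0,0],"turn":0},
    {"delta_pos":[0,0,-0.02],"turn":0},
    {"delta_pos":[0,0,-0.02],"turn":0},
    {"delta_pos":[0,0,0],"turn":0}
  ]
}}

```text
clock: 6.6
tool_pos: [0.6119, 0.1183, 0.2114]
tool_rot: [-179.8, -0.2, 161.8]
contact_force: [-1.2, -0.2, -0.7]
grip_width: 1.0
```

Call:
{"method": "play_rows", "body": {
  "plan": [
    {"delta_pos":[0,0,-0.02],"turn":0},
    {"delta_pos":[0,0,-0.02],"turn":0},
    {"delta_pos":[0,0,-0.01],"turn":0},
    {"delta_pos":[0,0,0],"turn":0},
    {"delta_pos":[0,0,0],"turn":0}
  ]
}}

```text
clock: 7.02
tool_pos: [0.6141, 0.1192, 0.1653]
tool_rot: [-180.0, -0.0, 161.8]
contact_force: [0.5, 0.9, 0.5]
grip_width: 0.998
```

Call:
{"method": "play_rows", "body": {
  "plan": [
    {"delta_pos":[0,0.001,-0.015],"turn":0},
    {"delta_pos":[0,0,-0.02],"turn":0},
    {"delta_pos":[0,0,-0.02],"turn":0},
    {"delta_pos":[0,0,-0.02],"turn":0},
    {"delta_pos":[0,0,0],"turn":0}
  ]
}}

```text
clock: 7.43
tool_pos: [0.6128, 0.1205, 0.0879]
tool_rot: [-179.9, -0.2, 161.8]
contact_force: [-1.1, 0.1, 0.4]
grip_width: 0.999
```

Call:
{"method": "play_rows", "body": {
  "plan": [
    {"delta_pos":[0,0,0],"turn":0},
    {"delta_pos":[0,0,0],"turn":0},
    {"delta_pos":[0,0,0],"turn":0},
    {"delta_pos":[0,0,0],"turn":0},
    {"delta_pos":[0,0,0],"turn":0}
  ],
  "gripper": 0
}}

```text
clock: 7.85
tool_pos: [0.6146, 0.1209, 0.0909]
tool_rot: [179.9, 0.1, 161.8]
contact_force: [-0.3, 0.7, -0.5]
grip_width: 0.688
```

Call:
{"method": "play_rows", "body": {
  "plan": [
    {"delta_pos":[0,0,0],"turn":0},
    {"delta_pos":[0,0,0],"turn":0},
    {"delta_pos":[0,0,0],"turn":0},
    {"delta_pos":[0,0,0],"turn":0},
    {"delta_pos":[0,0,0],"turn":0}
  ]
}}

```text
clock: 8.27
tool_pos: [0.6142, 0.1208, 0.0901]
tool_rot: [180.0, 0.0, 161.8]
contact_force: [0.5, -0.7, 3.3]
grip_width: 0.542
```

```bash
python3 - <<'E'
from h import *
st()
c=env.read_camera("scene");save(c,"s4.png")
g=c["pixels"][60:310,200:520];cv2.imwrite("pics/s4z.png",cv2.resize(g[...,::-1],(760,594),interpolation=cv2.INTER_CUBIC))
E
```

```text
clock 8.2667
tool_pos [0.6142 0.1208 0.0901]
tool_rot [1.799793e+02 2.030000e-02 1.618123e+02]
contact_force [ 0.5382 -0.676   3.3083]
grip_width 0.5415
qpos [-29.1541  35.2183  19.644  100.562  -15.4227  46.8422  69.596 ]
```

View pics/s4z.png

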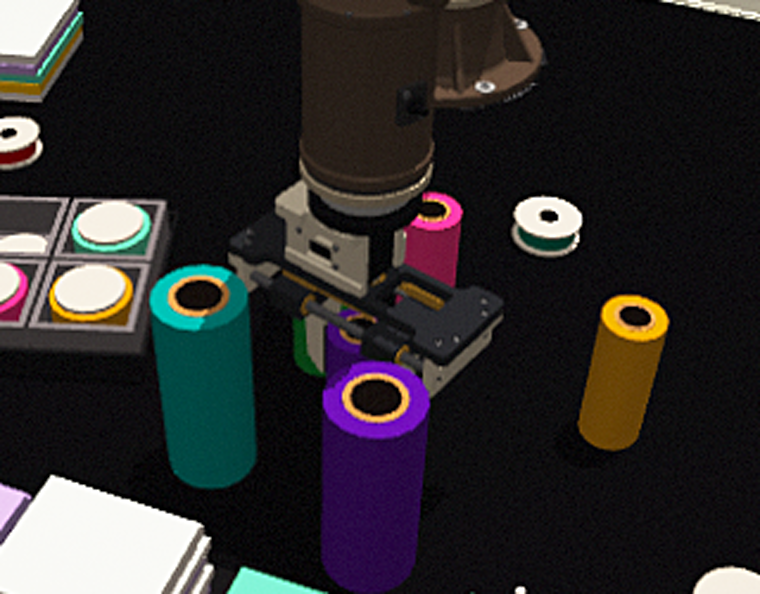

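Gripped: the opening is 0.54, about 50 mm, around the small purple roll between the tall teal and purple ones. Lifting.

Call:
{"method": "play_rows", "body": {
  "plan": [
    {"delta_pos":[0,0,0.01],"turn":0},
    {"delta_pos":[0,0,0.02],"turn":0},
    {"delta_pos":[0,0,0.03],"turn":0},
    {"delta_pos":[0,0,0.03],"turn":0},
    {"delta_pos":[0,0,0.03],"turn":0}
  ]
}}

```text
clock: 8.73
tool_pos: [0.6133, 0.1204, 0.2109]
tool_rot: [-179.9, -0.1, 161.8]
contact_force: [-0.6, 0.9, -2.4]
grip_width: 0.538
```

Call:
{"method": "play_rows", "body": {
  "plan": [
    {"delta_pos":[0,0,0.03],"turn":0},
    {"delta_pos":[0,0,0.03],"turn":0},
    {"delta_pos":[0,0,0.02],"turn":0},
    {"delta_pos":[0,0,0.01],"turn":0},
    {"delta_pos":[0,0,0],"turn":0}
  ]
}}

```text
clock: 9.15
tool_pos: [0.6148, 0.1206, 0.3021]
tool_rot: [179.9, 0.2, 161.8]
contact_force: [0.4, -0.5, -2.4]
grip_width: 0.539
```

Call:
{"method": "play_rows", "body": {
  "plan": [
    {"delta_pos":[-0.002,-0.01,0],"turn":0},
    {"delta_pos":[-0.005,-0.02,0],"turn":0},
    {"delta_pos":[-0.008,-0.03,0],"turn":0},
    {"delta_pos":[-0.008,-0.03,0],"turn":0},
    {"delta_pos":[-0.008,-0.03,0],"turn":0}
  ]
}}

```text
clock: 9.57
tool_pos: [0.5811, -0.0012, 0.2973]
tool_rot: [-179.9, -0.2, 161.8]
contact_force: [0.3, -0.9, -2.4]
grip_width: 0.537
```

Call:
{"method": "play_rows", "body": {
  "plan": [
    {"delta_pos":[-0.008,-0.03,0],"turn":0},
    {"delta_pos":[-0.008,-0.03,0],"turn":0},
    {"delta_pos":[-0.008,-0.03,0],"turn":0},
    {"delta_pos":[-0.008,-0.03,0],"turn":0},
    {"delta_pos":[-0.008,-0.03,0],"turn":0}
  ]
}}

```text
clock: 9.98
tool_pos: [0.5408, -0.1511, 0.2976]
tool_rot: [-179.9, -0.2, 161.8]
contact_force: [0.4, -0.5, -0.9]
grip_width: 0.541
```

Call:
{"method": "play_rows", "body": {
  "plan": [
    {"delta_pos":[-0.008,-0.03,0],"turn":0},
    {"delta_pos":[-0.005,-0.03,0],"turn":0},
    {"delta_pos":[-0.003,-0.02,0],"turn":0},
    {"delta_pos":[0,0,0],"turn":0},
    {"delta_pos":[0,0,0],"turn":0}
  ]
}}

```text
clock: 10.4
tool_pos: [0.5251, -0.2309, 0.2979]
tool_rot: [-180.0, -0.2, 161.6]
contact_force: [1.4, 0.2, -2.8]
grip_width: 0.543
```

Call:
{"method": "play_rows", "body": {
  "plan": [
    {"delta_pos":[-0.002,-0.009,0],"turn":0},
    {"delta_pos":[-0.002,-0.009,0],"turn":0},
    {"delta_pos":[0,0,-0.03],"turn":0},
    {"delta_pos":[0,0,-0.03],"turn":0},
    {"delta_pos":[0,0,-0.03],"turn":0}
  ]
}}

```text
clock: 10.82
tool_pos: [0.523, -0.2475, 0.2088]
tool_rot: [-180.0, 0.1, 161.9]
contact_force: [0.1, 1.6, -2.5]
grip_width: 0.541
```

Call:
{"method": "play_rows", "body": {
  "plan": [
    {"delta_pos":[0,0,-0.02],"turn":0},
    {"delta_pos":[0,0,-0.01],"turn":0},
    {"delta_pos":[0,0,0],"turn":0},
    {"delta_pos":[0,0,0],"turn":0},
    {"delta_pos":[0,0,0],"turn":0}
  ]
}}

```text
clock: 11.23
tool_pos: [0.5238, -0.2478, 0.1811]
tool_rot: [-180.0, 0.1, 161.8]
contact_force: [0.4, 0.3, -2.0]
grip_width: 0.539
```

```bash
python3 - <<'E'
from h import *
st()
c=env.read_camera("scene");save(c,"s5.png")
g=c["pixels"][60:240,100:340];cv2.imwrite("pics/s5z.png",cv2.resize(g[...,::-1],(760,570),interpolation=cv2.INTER_CUBIC))
E
```

```text
clock 11.2333
tool_pos [ 0.5238 -0.2478  0.1811]
tool_rot [-1.799924e+02  1.249000e-01  1.618135e+02]
contact_force [ 0.3771  0.2624 -1.9777]
grip_width 0.5387
qpos [ -0.2528  25.833   28.497  103.2876 -14.8148  54.4574 106.3168]
```

View pics/s5z.png

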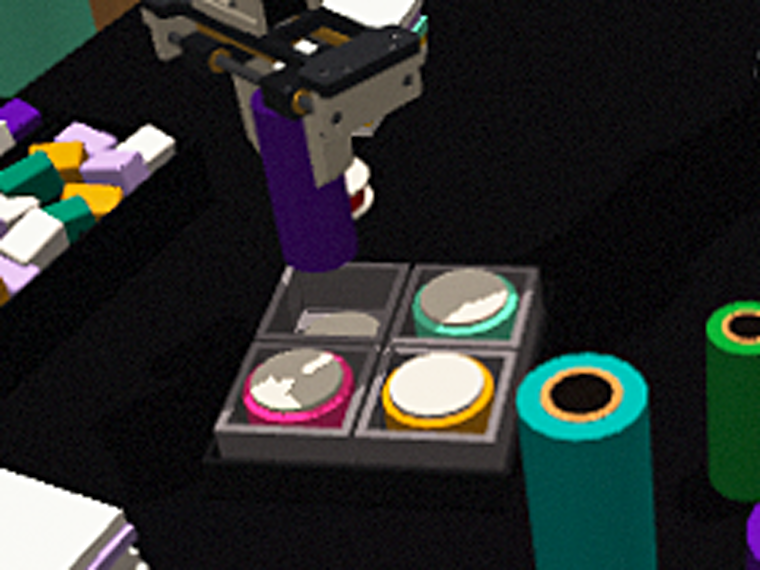

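```bash
python3 - <<'E'
from h import *
c=dict(np.load("scene0.npz"));im=cv2.imread("pics/s5.png")
a=np.linspace(0,2*np.pi,60)
for z in(.0911,.2111):
    X=np.c_[.5238+.025*np.cos(a),-.2478+.025*np.sin(a),0*a+z]
    for u in proj(c,X): 
        im[int(round(u[1])),int(round(u[0]))]=(0,255,0)
cv2.imwrite("pics/s5o.png",cv2.resize(im[60:160,150:250],(600,600),interpolation=cv2.INTER_NEAREST))
E
```

```text
(no output)
```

View pics/s5o.png

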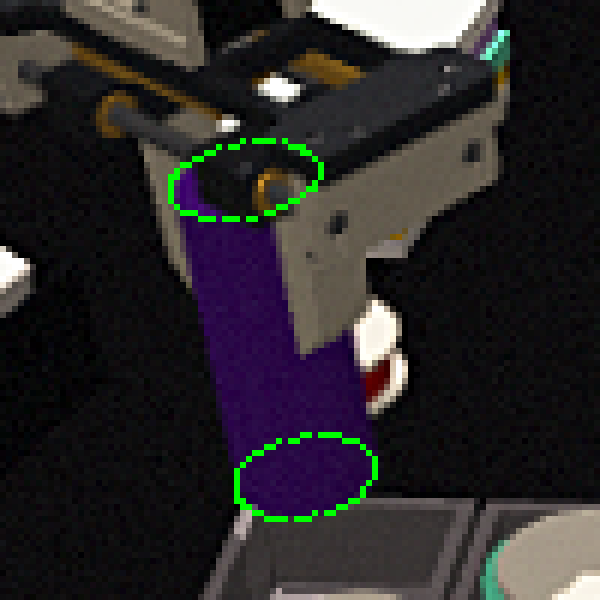

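The roll's outline fits the prediction for an upright roll to within a few pixels. The cell is open and the cover is down. Lowering.

Call:
{"method": "play_rows", "body": {
  "plan": [
    {"delta_pos":[-0.002,-0.001,0],"turn":0},
    {"delta_pos":[0,0,-0.02],"turn":0},
    {"delta_pos":[0,0,-0.02],"turn":0},
    {"delta_pos":[0,0,-0.015],"turn":0},
    {"delta_pos":[0,0,0],"turn":0}
  ]
}}

```text
clock: 11.7
tool_pos: [0.5198, -0.2476, 0.123]
tool_rot: [180.0, -0.2, 161.8]
contact_force: [-0.7, -0.5, -2.1]
grip_width: 0.541
```

Call:
{"method": "play_rows", "body": {
  "plan": [
    {"delta_pos":[0,0,-0.005],"turn":0},
    {"delta_pos":[0,0,-0.005],"turn":0},
    {"delta_pos":[0,0,0],"turn":0},
    {"delta_pos":[0,0,0],"turn":0},
    {"delta_pos":[0,0,0],"turn":0}
  ]
}}

```text
clock: 12.12
tool_pos: [0.5214, -0.2485, 0.1154]
tool_rot: [180.0, 0.1, 161.8]
contact_force: [-0.5, 0.5, -2.3]
grip_width: 0.544
```

Call:
{"method": "play_rows", "body": {
  "plan": [
    {"delta_pos":[0,0,-0.003],"turn":0},
    {"delta_pos":[0,0,-0.003],"turn":0},
    {"delta_pos":[0,0,-0.003],"turn":0},
    {"delta_pos":[0,0,0],"turn":0},
    {"delta_pos":[0,0,0],"turn":0}
  ]
}}

```text
clock: 12.53
tool_pos: [0.5209, -0.2483, 0.1055]
tool_rot: [-180.0, -0.0, 161.8]
contact_force: [0.4, 0.4, -1.9]
grip_width: 0.542
```

Call:
{"method": "play_rows", "body": {
  "plan": [
    {"delta_pos":[0,0,-0.001],"turn":0},
    {"delta_pos":[0,0,0],"turn":0},
    {"delta_pos":[0,0,0],"turn":0},
    {"delta_pos":[0,0,0],"turn":0},
    {"delta_pos":[0,0,0],"turn":0}
  ]
}}

```text
clock: 12.95
tool_pos: [0.5211, -0.2483, 0.105]
tool_rot: [180.0, 0.0, 161.8]
contact_force: [-1.0, 1.3, 3.1]
grip_width: 0.541
```

Contact force went from −2 N to +3 N, so the roll is seated. Releasing.

Call:
{"method": "play_rows", "body": {
  "plan": [
    {"delta_pos":[0,0,0],"turn":0},
    {"delta_pos":[0,0,0],"turn":0},
    {"delta_pos":[0,0,0],"turn":0},
    {"delta_pos":[0,0,0],"turn":0},
    {"delta_pos":[0,0,0],"turn":0}
  ],
  "gripper": 1
}}

```text
clock: 13.37
tool_pos: [0.521, -0.2483, 0.1047]
tool_rot: [-180.0, -0.0, 161.8]
contact_force: [0.3, 0.3, 0.4]
grip_width: 0.854
```

Call:
{"method": "play_rows", "body": {
  "plan": [
    {"delta_pos":[0,0,0],"turn":0},
    {"delta_pos":[0,0,0],"turn":0},
    {"delta_pos":[0,0,0],"turn":0},
    {"delta_pos":[0,0,0],"turn":0},
    {"delta_pos":[0,0,0],"turn":0}
  ]
}}

```text
clock: 13.78
tool_pos: [0.521, -0.2483, 0.1047]
tool_rot: [180.0, 0.0, 161.8]
contact_force: [0.2, -0.2, 0.2]
grip_width: 0.999
```

Call:
{"method": "play_rows", "body": {
  "plan": [
    {"delta_pos":[0,0,0.01],"turn":0},
    {"delta_pos":[0,0,0.02],"turn":0},
    {"delta_pos":[0,0,0.03],"turn":0},
    {"delta_pos":[0,0,0.03],"turn":0},
    {"delta_pos":[0,0,0.03],"turn":0}
  ]
}}

```text
clock: 14.2
tool_pos: [0.5206, -0.2484, 0.2268]
tool_rot: [-180.0, -0.0, 161.8]
contact_force: [0.5, -0.1, 0.1]
grip_width: 0.998
```

Call:
{"method": "play_rows", "body": {
  "plan": [
    {"delta_pos":[-0.01,0.02,0.03],"turn":0},
    {"delta_pos":[-0.02,0.03,0],"turn":0},
    {"delta_pos":[-0.02,0.03,0],"turn":0},
    {"delta_pos":[-0.02,0.03,0],"turn":0},
    {"delta_pos":[0,0,0],"turn":0}
  ]
}}

```text
clock: 14.62
tool_pos: [0.4476, -0.1331, 0.2549]
tool_rot: [179.8, -0.2, 162.1]
contact_force: [-0.4, 0.9, -1.1]
grip_width: 1.001
```

```bash
python3 - <<'E'
from h import *
st()
ims=[]
a=np.linspace(0,2*np.pi,60)
for n,(r0,c0,h,w) in dict(scene=(60,130,160,160),top=(140,340,160,160)).items():
    c=env.read_camera(n);save(c,n+"6.png");np.savez(n+"6.npz",**{k:np.array(c[k]) for k in c})
    im=c["pixels"][...,::-1].copy()
    for z in(.135,):
        for u in proj(c,np.c_[.521+.025*np.cos(a),-.249+.025*np.sin(a),0*a+z]): im[int(round(u[1])),int(round(u[0]))]=(0,255,0)
    ims.append(cv2.resize(im[r0:r0+h,c0:c0+w],(400,400),interpolation=cv2.INTER_NEAREST))
cv2.imwrite("pics/f6.png",np.hstack(ims))
E
```

```text
clock 14.6167
tool_pos [ 0.4476 -0.1331  0.2549]
tool_rot [179.826   -0.1868 162.0594]
contact_force [-0.4113  0.8724 -1.1253]
grip_width 1.0014
qpos [-14.7828   9.8393  29.256  112.4001  -5.7903  59.2997  89.1503]
```

View pics/f6.png

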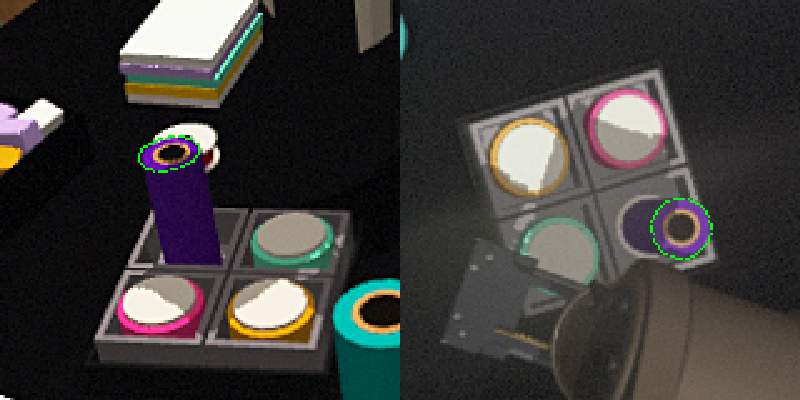

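The roll's top rim matches the predicted circle (cell centre, z = 0.135) in both views, and the gripper is clear. Settling, then handing in.

Call:
{"method": "play_rows", "body": {
  "plan": [
    {"delta_pos":[0,0,0],"turn":0},
    {"delta_pos":[0,0,0],"turn":0},
    {"delta_pos":[0,0,0],"turn":0},
    {"delta_pos":[0,0,0],"turn":0},
    {"delta_pos":[0,0,0],"turn":0}
  ]
}}

```text
clock: 15.13
tool_pos: [0.4511, -0.1389, 0.2546]
tool_rot: [-180.0, -0.0, 161.7]
contact_force: [0.6, 0.0, 0.2]
grip_width: 1.001
```

```bash
python3 -c "
from h import *
print(env.finish_job());st()"
```

```text
the job is handed in; nothing more can be done
None
the job is handed in; nothing more can be done
```

I pushed the sunken cover all the way down with closed fingers, with the small purple roll still in place. The fingertips stopped at z = 0.015 m, with the vertical force rising to 31 N. I then gripped the roll (about 50 mm across), lifted it clear of the tall teal and purple rolls, set it on the cover and let go.

**Last checks:** In both the scene and top views the roll's top rim matched the circle expected for an upright roll at the cell's centre, with its top 0.135 m above the table. The gripper was about 0.13 m to the side with no contact force. The job was handed in at about 15 s, and no verdict was reported.

**Small disagreements:**
- While I carried it, the roll's outline looked about 2–3 px off upright near the gripper. This did not show after release.
- The arm stopped 9 mm short of the planned point on the way to the cover and again on the way to the roll. I corrected this each time before touching anything.

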